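# Make the dough sheeter ready for the first pass

### The job

Get the bench dough sheeter ready for its first pass: push the raised finger guard on its far side right down onto its rests over the feed tray, and push the thickness lever back along its scale plate until it stands at the third index hole, counted from the thick end of the wedge mark (the end nearest the robot). Push with a finger only, never taking the lever or the guard between the fingers, and leave the flour shaker, the round cutter and the scraper where they are.

Things in the scene. Friction and masses are not known exactly. Their poses are not given: they have to be found in the camera images.
- sheeter: Electric dough sheeter, fixed, 380 x 420 x 220 mm. Origin under its middle on the table; z up, y along the two white rollers, -x the near side (robot), +x the far side. White end housings, x +-100, tops at z 217 mm: lever end y 125 to 175, motor end y -235 to -125. Between them a steel hood, x +-50, top at z 217. Sheet-steel feed trays at z 112 (rims to 128), out to x +-180.
- thickness_lever (a joint): Lever angle, rad, 0 to 1.75. 0: widest gap, at its stop, leaning 0.875 from upright to the sheeter's -x (near); 0.875 upright; 1.75 thinnest, leaning to +x. The scale plate's eight index holes are at 0, 0.25, 0.50 ... 1.75, the wedge mark is thickest at 0, so the third hole is at 0.50. Starts near the thin end; stays where left (friction, about 5 N at the knob moves it; no click).
- lever_knob (a point): Centre of the black ball knob, 34 mm across, at the lever's end, 155 mm from the pivot. Below it is a flat steel bar 10 mm wide (along the swing), 8 mm thick (along y). The frame turns with the lever: z along it away from the pivot, y as the sheeter's y. Free space at +y of the lever; the scale plate is 13 mm behind the bar at -y.
- lever_pivot (a point): Point on the lever's level axis (along the sheeter's y), in the plane of the bar: x 0, y 196, z 153.5 mm in the sheeter's frame, whose axes it shares. Behind it, on the +y face of the housing (y 175 to 179), stands the aluminium fan-shaped scale plate, radius 120 mm, with black 9 mm index holes on a radius of 106 mm and a wedge of black bars. The lever covers the hole it stands at.
- guard (a joint): Angle of the far-side finger guard, rad, 0 to 2.5. 0: fully down on its rests (hard stop), sloping 0.61 below level from the hinge out over the far feed tray. Grows as it is raised: level at 0.61, upright at 2.18. Starts raised; stays where it is left (friction hinge, about 4 N at the free edge moves it).
- guard_edge (a point): Middle of the guard's free edge. The guard is a steel wire grille 222 mm wide (along y), 110 mm from hinge to free edge, 4 to 7 mm thick, its bars too close for a finger to pass. The frame turns with it: x from hinge to free edge, y along the hinge, z out of its upper side (towards the hood when raised).
- guard_hinge (a point): Middle of the guard's hinge line (along the sheeter's y), at the far edge of the hood: x 54, y 0, z 217 mm in the sheeter's frame, whose axes it shares. The near side has a like guard, fixed in its down position.
- shaker: Round metal flour shaker, 61 mm in diameter, 103 mm tall, standing loose on the table beyond the lever's side of the sheeter. Origin: centre of its underside. Not to be moved.
- cutter: Round steel pastry cutter ring, 70 mm in diameter, 45 mm tall, standing loose on the table. Origin: centre of its underside. Not to be moved.
- scraper: Steel bench scraper lying flat: blade 110 x 75 mm, 2 mm thick, with a round wooden handle, 25 mm thick and 120 mm long, along one long edge. Origin: on the table under the blade's middle. Not to be moved.

How it is judged:
By the outcome, as a careful person would: the job done as asked, in the order asked, and still so for the second after the job is handed in, with the robot touching nothing.
It also fails if it takes over 56 s, if anything falls off the work surface, if the arm or the gripper's body presses on something with over 40 N, if the wrist force passes 120 N, or if a joint passes its speed limit or range.

### The arm

A 6-joint arm with a two-finger parallel gripper is mounted at the origin on the work surface. World frame = base frame: x ahead of the robot, y to its left, z up, the work surface at z = 0. Lengths are in mm, angles in rad, forces in N, time in s.
With the tool pointing down it reaches from about 325 to 850 mm from the base axis. Payload 4.4 kg.
Tool frame: the origin (TCP) lies on the centre line of the jaws, within the pads' length; the fingertips stand 11 mm ahead of it and the grasp point (between the pads) lies 8 mm behind it; z points along the fingers, y is the direction in which the jaws open and shut (so a half turn about z gives the same grasp; the last joint's range is limited). The gripper opens to 94 mm and grips with 3 to 60 N. Pads are 16 mm wide; open, the fingers measure 119 mm over their backs; the gripper's body (75 mm by 177 mm) begins 78 mm behind the grasp point.
Start: joints at [-1.337, 0.207, 1.542, -0, 1.393, -0.15], TCP at [215.828, -532.959, 216.447] pointing down, gripper open.
Joint ranges: [-2.73, 2.73], [-0.86, 2.22], [0.23, 2.46], [-1.11, 4.25], [0.08, 2.63], [-2.82, 2.82]. Speed limits (rad/s): [2.79, 2.79, 3.14, 3.14, 3.14, 3.14].

### API

Orientations are given as a rotation vector (axis times angle).
In Python, from bench import sensors, capture, manip gives the robot as it stands.
- The arm moves only by the tool carry_out, never from a script. Its argument "rows" is a list of rows, each a list of 3 entries, a list of its own where there are three numbers: the turn, a rotation vector about the tool's x, y, z in degrees, then the shift along the tool's x, y, z in cm, then the opening, from 0 (shut) to 1 (fully open). In form: [[[wx, wy, wz], [tx, ty, tz], gripper], ...]. A call has 1 to 10 rows; each row is the pose to reach, as a shift and turn from the pose measured when the call began, along the tool's axes at that moment; what a row does not reach only later rows make up. A row lasts 1/12 s, in which the tool goes at most 41.7 mm and 7.16 degrees, less where a joint would pass 70% of its speed; a pose out of reach is approached as far as the arm can. A call with a gripper value outside its range is refused whole. The fingers move at their own pace and stop on an object; "grip_force" is the grip in N (left out, the last holds). Time passes only in rows, so rows that repeat a pose let the fingers close. It gives the time, the measured TCP pose, the force and the opening at its end, in the units of the state.
- sensors.get_obs(): the state, without advancing time (a new reading comes with each control period).
- capture(name): name is "scene" or "top" or "wrist"; returns a dict with "img" (384x512x3 uint8, red, green, blue), "fx", "fy", "cx", "cy" (pixels), "R" (3x3) and "t" (3): a world point X has camera coordinates R X + t. Camera axes: x right, y down, z forward; pixel columns grow to the right and rows downward; lengths in mm; the calibration is good to about 2 mm. The wrist camera is an equidistant fisheye: a pixel r from the principal point sees the ray r / f radians off the axis. A picture is of the moment at which its call begins. There is no depth.
- manip.finish_job(): hands the job in, once; it reports no verdict.
The state is a dict: "clock": time; "joints": joint angles; "qd": joint speeds; "joint_efforts": joint torques, N m; "tcp_pos": TCP position; "tcp_rot": TCP orientation; "ft_force": force on the tool from outside, world axes, zero at the start; "wrist_torque": the same for the moment, N m; "finger_gap": finger opening in mm.
Only numpy, scipy, OpenCV 4.12 (cv2) and the standard library are available. Lean on these libraries where they do the work, as an engineer would, in place of code of your own. Each camera call takes 0.05 s, during which the arm holds its last target.

## Working session

There is one attempt and no reset: what is moved stays moved. The work goes in short steps, Python scripts to look and compute and a tool call to move; the robot and the scene stay as the last step left them, time stands still between calls to the robot, and variables do not carry over. Pictures are saved under pics/ and viewed, and the job is handed in when it is done.

Besides the shell and the picture viewer there is one more tool, called after ">>>" in YAML: its name, and indented under it one key for each argument. carry_out: Moves the arm, as the interface text tells. Its arguments: {"type":"object","properties":{"rows":{"type":"array","items":{"type":"array"}},"grip_force":{"type":"number"}},"required":["rows"]}

```bash
ls; mkdir -p pics; cat > h.py <<'E'
import numpy as np,cv2
from bench import sensors,capture,manip
from scipy.spatial.transform import Rotation as Ro
def snap(n,tag):
    c=capture(n); cv2.imwrite(f'pics/{tag}.png',cv2.cvtColor(c['img'],cv2.COLOR_RGB2BGR)); np.save(f'pics/{tag}.npy',c,allow_pickle=True); return c
def load(tag): return np.load(f'pics/{tag}.npy',allow_pickle=True).item()
def ray(c,u,v):
    d=np.array([(u-c['cx'])/c['fx'],(v-c['cy'])/c['fy'],1.]); R=np.array(c['R']);o=-R.T@np.array(c['t']); d=R.T@d; return o,d/np.linalg.norm(d)
def onz(c,u,v,z):
    o,d=ray(c,u,v); return o+d*(z-o[2])/d[2]
def proj(c,X):
    p=np.array(c['R'])@np.array(X,float)+np.array(c['t']); return np.array([c['fx']*p[0]/p[2]+c['cx'],c['fy']*p[1]/p[2]+c['cy']])
E
python3 - <<'E'
from h import *
for n in ['scene','top','wrist']:
    c=snap(n,n+'0'); print(n,c['fx'],c['cx'],c['cy'],-np.array(c['R']).T@np.array(c['t']),np.array(c['R']).round(3).tolist())
print(sensors.get_obs())
for n in ['scene','top']:
    cv2.imwrite(f'pics/{n}0b.png',cv2.resize(cv2.imread(f'pics/{n}0.png'),(800,600),interpolation=cv2.INTER_CUBIC))
E
```

```text
pics
scene 369.2962625777359 256.1650237037129 190.99584206090842 [1095.85971659  246.04322512  724.52961626] [[-0.357, 0.934, -0.005], [0.671, 0.253, -0.697], [-0.65, -0.252, -0.717]]
top 447.1609364846852 256.6793299751947 190.47600145404044 [ 323.19775805   76.22379819 1248.39334647] [[-0.029, -1.0, 0.006], [-0.974, 0.027, -0.223], [0.223, -0.013, -0.975]]
wrist 297.3186396354542 259.3591585072944 197.16734119704992 [ 275.98799639 -508.8691064   383.45892001] [[0.377, -0.926, -0.001], [-0.902, -0.367, 0.226], [-0.21, -0.084, -0.974]]
{'clock': 0.15, 'joints': array([-1.33646693e+00,  2.07243347e-01,  1.54256406e+00, -1.03524514e-05,
        1.39349987e+00, -1.50491239e-01]), 'qd': array([ 0.00127977, -0.00133443, -0.0039212 ,  0.00073026, -0.0021134 ,
       -0.00013644]), 'joint_efforts': array([-2.80349177e-04, -3.71311319e+01, -2.81813675e+01,  6.98563177e-02,
        3.27535614e-02, -9.38701464e-05]), 'tcp_pos': array([ 215.70581769, -532.38125602,  215.57597325]), 'tcp_rot': array([-3.08193661e+00, -6.00427264e-01,  1.28788558e-04]), 'ft_force': array([-0.36735954, -0.20141372,  0.77601256]), 'wrist_torque': array([-0.01339304,  0.01664054,  0.00525951]), 'finger_gap': 93.94784394182933}
```

View pics/scene0b.png

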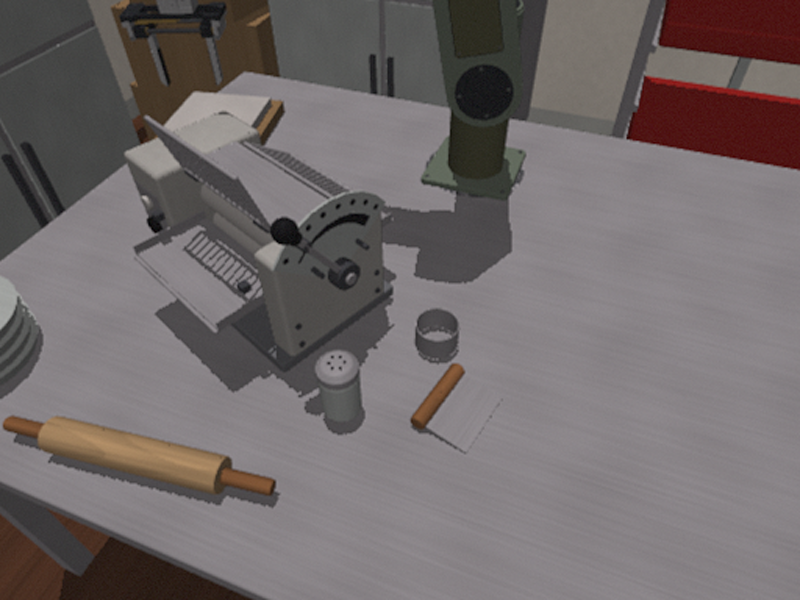

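View pics/top0b.png

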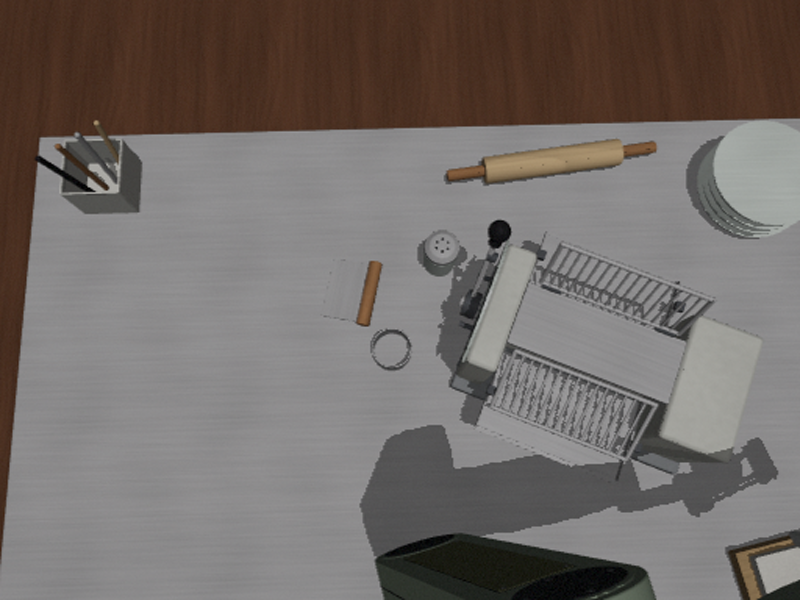

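The scene view (800x600) shows the sheeter with the knob at about (285,231), the guard raised near (210,165), the shaker at (338,390), the cutter at (437,335) and the scraper at (455,410). In the top view the housing tops are the bright quads near (500,310) and (712,385), and the knob is at (499,233). Next I'll measure the sheeter pose from the housing tops.

```bash
python3 - <<'E'
from h import *
im=cv2.imread('pics/top0.png')[130:320,270:500]
cv2.imwrite('pics/top0z.png',cv2.resize(im,None,fx=3.4,fy=3.1,interpolation=cv2.INTER_NEAREST))
c=load('top0'); I=c['img'].astype(int)
hsv=cv2.cvtColor(c['img'],cv2.COLOR_RGB2HSV)
m=((I.min(2)>150)).astype(np.uint8); m[:,:280]=0;m[:130]=0
print(I[200,320],I[250,455],I[215,385],I[100,250])
for t in (150,165,175,185):
    m=((I.min(2)>t)).astype(np.uint8); m[:,:280]=0;m[:130]=0;m[320:]=0
    cs,_=cv2.findContours(m,cv2.RETR_EXTERNAL,cv2.CHAIN_APPROX_NONE)
    for k in cs:
        if cv2.contourArea(k)>300:
            print(t,cv2.contourArea(k),cv2.minAreaRect(k),cv2.approxPolyDP(k,4,True)[:,0].tolist())
E
```

```text
[160 160 154] [162 162 156] [144 143 144] [143 142 143]
150 3132.5 ((456.1697692871094, 247.60093688964844), (43.58110427856445, 79.97850799560547), 16.69924545288086) [[448, 204], [425, 277], [456, 289], [468, 284], [480, 239], [474, 226], [483, 228], [486, 218]]
150 1098.5 ((321.10382080078125, 196.4513702392578), (16.487075805664062, 76.97210693359375), 19.90374755859375) [[330, 159], [301, 228], [315, 235], [341, 164]]
150 490.5 ((489.0, 140.5), (21.0, 44.0), 90.0) [[467, 130], [501, 144], [484, 145], [493, 147], [482, 151], [511, 140], [511, 130]]
```

View pics/top0z.png

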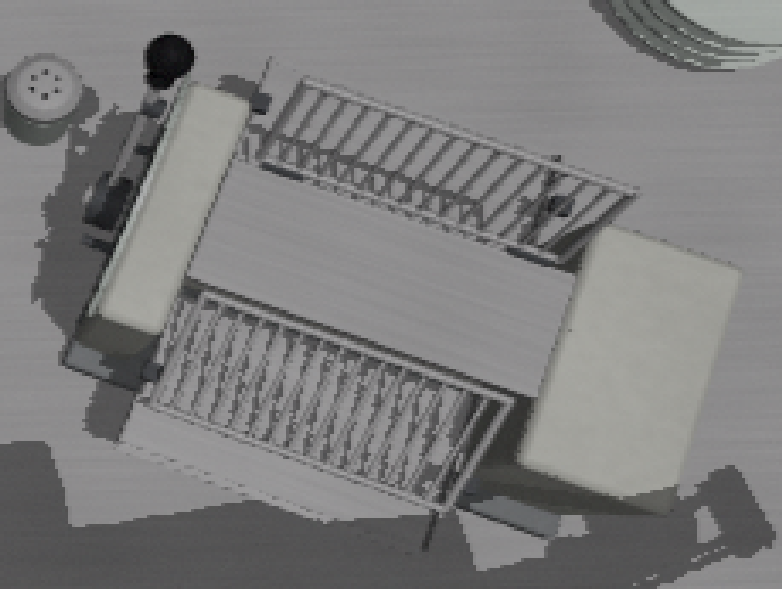

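The zoomed top view shows the lever housing top with corners at about zoom (183,85), (250,97), (155,335) and (100,315). The motor housing corners are at about (597,225), (742,268), (672,512) and (525,460). The raised guard lies along the far edge of the hood, and the knob is at (170,58). I'll fit the pose from the corners.

```bash
cat >> h.py <<'E'
def rigid2(A,B):
    a=A.mean(0);b=B.mean(0);U,S,Vt=np.linalg.svd((A-a).T@(B-b));D=np.diag([1,np.linalg.det(Vt.T@U.T)]);R=Vt.T@D@U.T;return R,b-R@a
E
python3 - <<'E'
from h import *
c=load('top0'); I=c['img'].astype(int)
ch=I[...,0]-I[...,2]
m=((ch>=4)&(I.min(2)>110)).astype(np.uint8); m[:,:280]=0;m[:130]=0;m[320:]=0;m[:155,420:]=0
cs,_=cv2.findContours(m,cv2.RETR_EXTERNAL,cv2.CHAIN_APPROX_NONE)
for k in cs:
    if cv2.contourArea(k)>300: print(cv2.contourArea(k),cv2.minAreaRect(k),cv2.approxPolyDP(k,4,True)[:,0].tolist())
Z=lambda a:(a[0]/3.4+270-.35,a[1]/3.1+130-.35)
pz=[(183,85),(250,97),(155,335),(100,315),(597,225),(742,268),(672,490),(525,460)]
loc=[(100,175),(100,125),(-100,125),(-100,175),(100,-125),(100,-235),(-100,-235),(-100,-125)]
W=np.array([onz(c,*Z(a),217)[:2] for a in pz]); L=np.array(loc,float)
R,t=rigid2(L,W); print(W.round(1)); print('t',t,'yaw',np.arctan2(R[1,0],R[0,0])); print((L@R.T+t-W).round(1))
def S(p): return np.r_[R@np.array(p[:2])+t,p[2]]
# overlay
for n in ['top','scene']:
    c=load(n+'0'); im=cv2.cvtColor(c['img'],cv2.COLOR_RGB2BGR); im=cv2.resize(im,None,fx=1.5,fy=1.5)
    for y0,y1 in((125,175),(-235,-125)):
        q=[proj(c,S((x,y,217)))*1.5 for x,y in((-100,y0),(100,y0),(100,y1),(-100,y1))]
        cv2.polylines(im,[np.int32(q)],True,(0,0,255),1)
    for p in [(0,196,153.5),(54,111,217),(54,-111,217),(180,0,112)]:
        cv2.circle(im,tuple(int(v) for v in proj(c,S(p))*1.5),3,(0,255,0),1)
    for k in range(8):
        a=.25*k-.875; cv2.circle(im,tuple(int(v) for v in proj(c,S((106*np.sin(a),179,153.5+106*np.cos(a))))*1.5),3,(255,0,255),1)
    cv2.imwrite(f'pics/ov_{n}.png',im)
E
```

```text
3640.5 ((455.22637939453125, 247.20755004882812), (47.52674865722656, 84.06465148925781), 15.945395469665527) [[449, 202], [423, 279], [452, 290], [469, 285], [487, 217]]
1436.5 ((321.1438293457031, 196.616455078125), (19.896997451782227, 80.40726470947266), 20.556045532226562) [[330, 157], [299, 228], [315, 237], [342, 167]]
[[ 637.4 -100.4]
 [ 626.4 -147.2]
 [ 443.5  -69.1]
 [ 459.5  -32.5]
 [ 518.5 -380.8]
 [ 482.6 -476.8]
 [ 320.6 -406.4]
 [ 344.9 -310.9]]
t [ 484.78743309 -226.60833784] yaw -0.3846576637927501
[[  5.8  -1.5]
 [ -2.   -1. ]
 [ -4.5  -4.1]
 [ -1.8   5.6]
 [ 12.1   0.8]
 [  6.7  -5.1]
 [-16.7  -0.5]
 [  0.3   5.9]]
```

View pics/ov_scene.png

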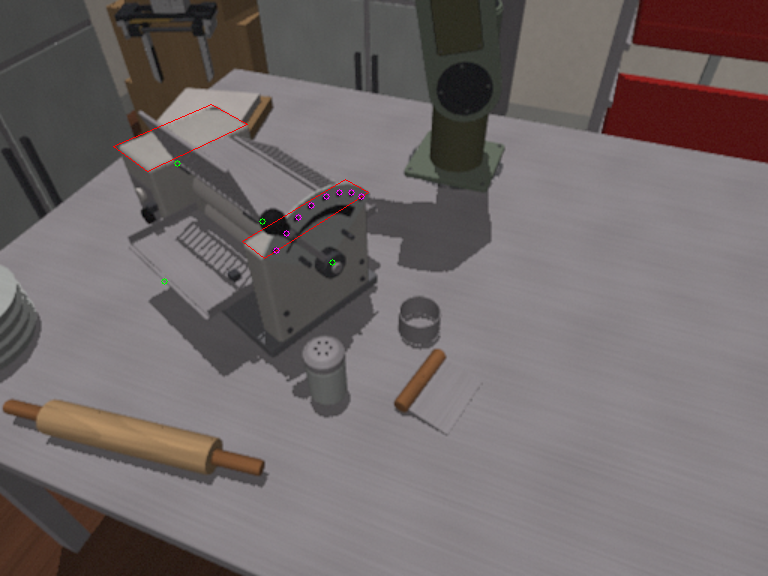

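View pics/ov_top.png

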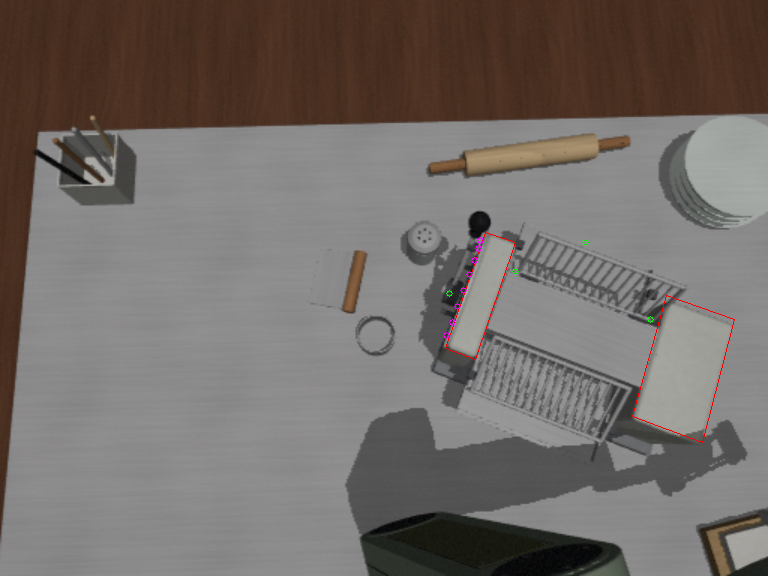

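The overlay fits the lever end but is a few px off at the motor end. I'll get finer corner pixels from larger zooms of both views.

```bash
python3 - <<'E'
from h import *
def z(tag,x0,y0,w,h,f,out):
    im=cv2.imread(f'pics/{tag}.png')[y0:y0+h,x0:x0+w]; im=cv2.convertScaleAbs(im,alpha=1.3)
    im=cv2.resize(im,None,fx=f,fy=f,interpolation=cv2.INTER_NEAREST)
    for k in range(0,w,10): cv2.putText(im,str(x0+k),(k*f,8),0,.3,(0,0,255),1); cv2.line(im,(k*f,10),(k*f,14),(0,0,255),1)
    for k in range(0,h,10): cv2.putText(im,str(y0+k),(0,k*f+4),0,.3,(0,0,255),1)
    cv2.imwrite(out,im)
z('top0',290,145,100,95,6,'pics/za.png'); z('top0',415,190,80,115,5,'pics/zb.png'); z('scene0',150,110,110,110,5,'pics/zc.png'); z('scene0',75,65,110,100,5,'pics/zd.png')
E
```

```text
(no output)
```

View pics/za.png

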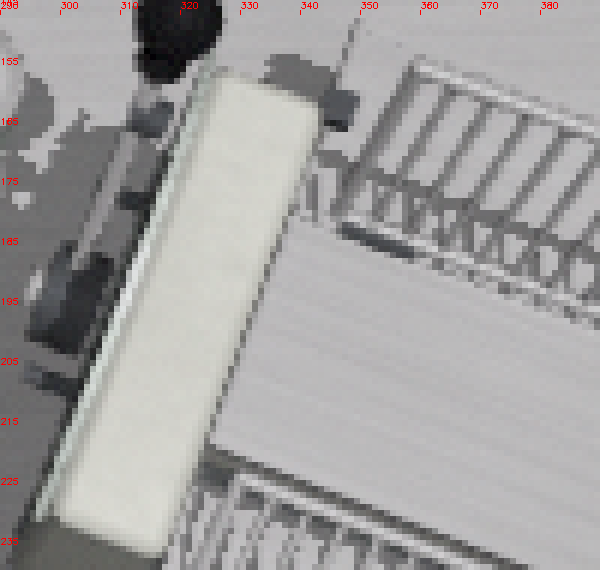

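View pics/zb.png

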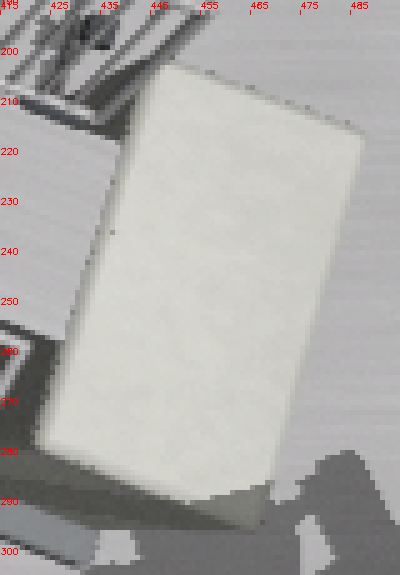

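View pics/zc.png

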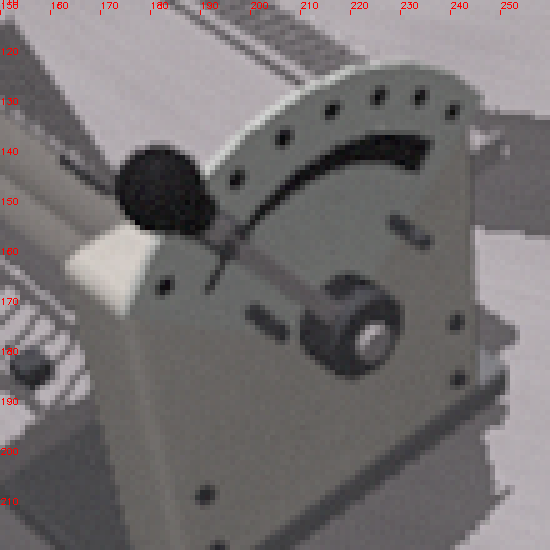

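View pics/zd.png

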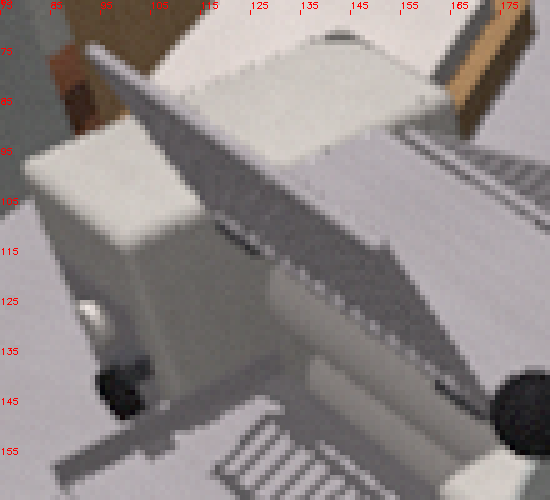

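```bash
cat >> h.py <<'E'
def S(q,p):
    c,s=np.cos(q[2]),np.sin(q[2]); return np.array([q[0]+c*p[0]-s*p[1],q[1]+s*p[0]+c*p[1],p[2]])
E
python3 - <<'E'
from h import *
from scipy.optimize import least_squares
ct,cs=load('top0'),load('scene0')
T=[(325.8,157.3),(344.2,161.7),(317.5,238),(299.2,232.5),(445.6,202.4),(488.2,217),(467.4,295.4),(422.6,280)]
L=[(100,175,217),(100,125,217),(-100,125,217),(-100,175,217),(100,-125,217),(100,-235,217),(-100,-235,217),(-100,-125,217)]
H=[(240.4,132),(234,129.4),(225.8,129.4),(216.2,132),(206.8,137.6),(197.2,146),None,(183.2,167.4)]
hp=[(106*np.sin(.25*k-.875),179,153.5+106*np.cos(.25*k-.875)) for k in range(8)]
def rt(q): return np.concatenate([proj(ct,S(q,l))-(np.array(u)-.3) for l,u in zip(L,T)])
def rs(q): return np.concatenate([proj(cs,S(q,l))-(np.array(u)-.5) for l,u in zip(hp,H) if u])
for f in (rt,rs,lambda q:np.r_[rt(q),rs(q)]):
    r=least_squares(f,[485,-226,-.38],loss='soft_l1'); print(r.x,np.abs(r.fun).max()); print(r.fun.reshape(-1,2).round(1).tolist())
np.save('q.npy',r.x)
# knob
q=r.x
c,s=np.cos(q[2]),np.sin(q[2]); ey=np.array([-s,c,0])
from itertools import product
for cam,ctr in((ct,None),(cs,None)):
    I=cam['img'].astype(int); m=(I.max(2)<40).astype(np.uint8)
    n,lab,st,ce=cv2.connectedComponentsWithStats(m)
    for i in range(1,n):
        if 60<st[i,4]<900:print(st[i],ce[i])
E
```

```text
[ 4.82159791e+02 -2.27256817e+02 -4.00212566e-01] 2.8245933249872905
[[-0.2, -2.0], [1.0, 0.9], [-0.1, 2.0], [-2.1, -0.3], [-0.2, -2.8], [2.4, -0.7], [0.8, 2.7], [-1.3, 0.0]]
[ 4.83855950e+02 -2.28075172e+02 -4.01930306e-01] 0.27903201356977547
[[0.0, 0.2], [-0.2, 0.0], [-0.2, -0.1], [0.2, 0.0], [-0.0, 0.1], [0.3, -0.1], [-0.1, -0.1]]
[ 4.83026105e+02 -2.27773710e+02 -4.04197826e-01] 2.936974149789876
[[0.2, -2.5], [1.4, 0.4], [0.0, 1.4], [-2.0, -1.0], [0.1, -2.9], [2.7, -0.7], [0.7, 2.6], [-1.4, -0.2], [0.2, 0.1], [-0.0, -0.1], [0.0, -0.2], [0.4, -0.1], [0.1, -0.0], [0.4, -0.2], [-0.0, -0.2]]
[ 23 100  37  23 139] [ 40.74820144 111.41007194]
[313 141  14  18 183] [318.8852459  148.87978142]
[486 372  26  12 176] [502.14772727 379.30681818]
[ 77   2  68  22 442] [116.96606335   9.99321267]
[85 15 15  9 81] [90.96296296 18.97530864]
[237  35   4  25  66] [238.16666667  46.28787879]
[248  37   4  25  66] [249.1969697   48.18181818]
[287  72   8  38 138] [289.78985507  90.97101449]
[ 13  92  28  45 233] [ 26.93133047 113.12875536]
[  2  99  29  46 255] [ 15.69803922 120.95294118]
[198 137  38  21 150] [219.77333333 142.24666667]
[ 95 138  10  11  74] [ 99.21621622 142.44594595]
[173 140  20  18 256] [182.5390625 148.3359375]
[210 170  20  15 105] [219.71428571 177.18095238]
```

Pose agreed: holes fit to 0.3 px, and the top corners centre on the same pose, with small residuals from rounded corners. Now the lever and guard angles, then loose-item positions.

```bash
python3 - <<'E'
from h import *
q=np.array([483.6,-227.9,-.402]); np.save('q.npy',q)
ct,cs=load('top0'),load('scene0')
ex=np.array([np.cos(q[2]),np.sin(q[2]),0]);ey=np.array([-ex[1],ex[0],0])
def plane(c,u,v,yl):
    o,d=ray(c,u,v);p0=S(q,(0,yl,0)); P=o+d*((p0-o)@ey)/(d@ey); r=P-p0; return r@ex,P[2]
for n,c,u in(('s',cs,(182,148)),('t',ct,(318.9,148.9))):
    x,z=plane(c,*u,196); print(n,'knob',x,z,np.hypot(x,z-153.5),np.arctan2(x,z-153.5)+.875)
for n,c,u,y in(('s',cs,(93,74),-111),('s',cs,(152,113.2),111),('t',ct,(359.2,155.3),111)):
    x,z=plane(c,*u,y); print(n,'guard',x,z,np.hypot(x-54,z-217),np.arctan2(z-217,x-54)+.61)
# loose
for nm,u,z in(('shaker',(441*.64,245*.64),103),('cutter',(391*.64,349*.64),45),('scr',(350*.64,291*.64),2)):
    P=onz(ct,*u,z); d=P-S(q,(0,0,0)); print(nm,P.round(1),(d@ex).round(1),(d@ey).round(1))
print('pivot',S(q,(0,196,153.5)),'hinge',S(q,(54,0,217)))
E
```

```text
s knob 85.13690748787984 282.09660943072714 154.22509839088704 1.4597970526830042
t knob 85.08807521651705 277.58461159657793 150.4558785130221 1.476081891325979
s guard 85.85575178980056 320.08166550300416 107.89169886959154 1.881072094252513
s guard 84.27585513481598 319.72090286115383 107.08973474967134 1.8941731085859614
t guard 86.35730013462125 324.4383616655698 112.20515331028133 1.888265726399775
shaker [675.9  -9.6 103. ] 91.5 276.1
cutter [507.6  80.9  45. ] -98.7 293.6
scr [623.6 153.4   2. ] -20.4 405.6
pivot [560.28689811 -47.52505812 153.5       ] hinge [ 533.29513705 -249.02802295  217.        ]
```

Lever stands at about 1.465 rad and the guard at about 1.885. I'll shut the gripper and turn so tool y lies along the sheeter's +x and tool x along its +y. First the moves up and over to the hood side of the guard.

```bash
cat >> h.py <<'E'
q=np.array([483.6,-227.9,-.402])
def tgt(loc,yaw=q[2]+np.pi/2):  # loc = fingertip position in sheeter frame
    P=S(q,loc)+[0,0,11]
    Rt=np.column_stack([[np.cos(yaw),np.sin(yaw),0],[np.sin(yaw),-np.cos(yaw),0],[0,0,-1]])
    return P,Rt
def delta(loc,yaw=q[2]+np.pi/2):
    o=sensors.get_obs(); R0=Ro.from_rotvec(o['tcp_rot']).as_matrix(); P,Rt=tgt(loc,yaw)
    return np.degrees(Ro.from_matrix(R0.T@Rt).as_rotvec()).round(1), (R0.T@(P-o['tcp_pos'])/10).round(2)
def loc():
    o=sensors.get_obs(); p=o['tcp_pos']-[0,0,11]; c,s=np.cos(q[2]),np.sin(q[2]); d=p[:2]-q[:2]
    return np.array([c*d[0]+s*d[1],-s*d[0]+c*d[1],p[2]]).round(1)
E
python3 - <<'E'
from h import *
print(loc()); 
for l in [(-180,-150,390),(40,0,400)]: print(delta(l))
E
```

```text
[-127.4 -385.   204.6]
(array([ -0.1,  -0.1, -44.9]), array([ 12.93, -20.35, -18.5 ]))
(array([ -0.1,  -0.1, -44.9]), array([ 39.09, -15.37, -19.51]))
```

>>> carry_out:
  rows:
    - [[0,0,0],[0,0,-4],0]
    - [[0,0,0],[0,0,-8],0]
    - [[0,0,0],[0,0,-12],0]
    - [[0,0,-5],[0,0,-16],0]
    - [[0,0,-10],[2,-1,-19],0]
    - [[0,0,-15],[5,-2.5,-19.5],0]
    - [[0,0,-20],[8,-4,-19.5],0]
    - [[0,0,-25],[11,-5,-19.5],0]
    - [[0,0,-30],[14,-6,-19.5],0]
    - [[0,0,-35],[17,-7,-19.5],0]
  grip_force: 20

```text
clock: 0.98
tcp_pos: [347.8, -402.7, 410.6]
tcp_rot: [-2.756, -1.505, -0.001]
ft_force: [-0.0, -1.0, -0.6]
finger_gap: 30.5
```

```bash
python3 - <<'E'
from h import *
print(loc(),sensors.get_obs()['finger_gap'],delta((40,0,400)))
E
```

```text
[ -56.5 -214.   399.6] 30.509593712801955 (array([-0.1, -0.1, -9.7]), array([ 2.272e+01,  5.910e+00, -2.000e-02]))
```

>>> carry_out:
  rows:
    - [[0,0,-3],[3,1,0],0]
    - [[0,0,-6],[6,2,0],0]
    - [[0,0,-9.7],[9,3,0],0]
    - [[0,0,-9.7],[12,3.5,0],0]
    - [[0,0,-9.7],[15,4.2,0],0]
    - [[0,0,-9.7],[18,5,0],0]
    - [[0,0,-9.7],[20,5.4,0],0]
    - [[0,0,-9.7],[22,5.7,0],0]
    - [[0,0,-9.7],[22.7,5.9,0],0]
    - [[0,0,-9.7],[22.7,5.9,0],0]

```text
clock: 1.82
tcp_pos: [520.9, -242.5, 410.2]
tcp_rot: [-2.616, -1.735, -0.001]
ft_force: [-0.2, -0.6, 0.2]
finger_gap: 0.7
```

```bash
python3 - <<'E'
from h import *
o=sensors.get_obs();print(loc(),o['finger_gap'],o['joints'].round(2),o['ft_force'],delta((40,0,302)))
c=snap('scene','s1');snap('wrist','w1')
a=cv2.imread('pics/s1.png');b=cv2.imread('pics/w1.png')
cv2.imwrite('pics/s1b.png',cv2.resize(np.hstack([a[40:300,40:340],b[60:320,100:400]]),None,fx=1.3,fy=1.3))
E
```

```text
[ 40.1   1.2 399.2] 0.7004136308636921 [-0.59  0.13  1.24  0.    1.77 -0.19] [-0.22026704 -0.59223156  0.2196646 ] (array([-0.1, -0.1,  0.2]), array([-0.14,  0.01,  9.72]))
```

View pics/s1b.png

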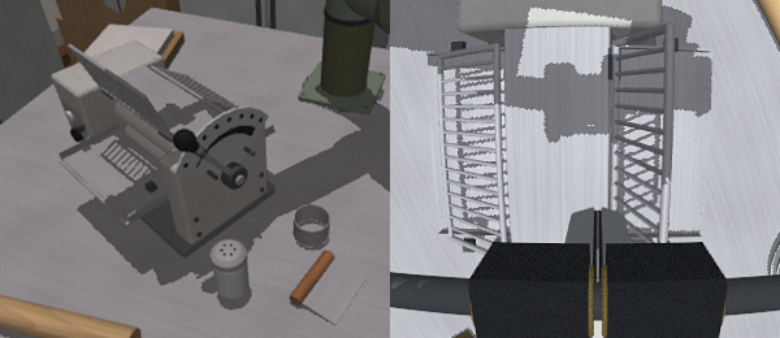

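The scene crop shows everything in place. The wrist view shows the shut fingers (tip near (600,215)) over the hood, with the raised guard to the right at x 610–670. Next: descend beside the guard, then approach contact.

>>> carry_out:
  rows:
    - [[0,0,0],[0,0,2.5],0]
    - [[0,0,0],[0,0,5],0]
    - [[0,0,0],[0,0,7.5],0]
    - [[0,0,0],[0,0,9.7],0]
    - [[0,0,0],[0,0,9.7],0]
    - [[0,0,0],[0,1,9.7],0]
    - [[0,0,0],[0,1.5,9.7],0]
    - [[0,0,0],[0,2,9.7],0]
    - [[0,0,0],[0,2.5,9.7],0]
    - [[0,0,0],[0,2.5,9.7],0]

```text
clock: 2.75
tcp_pos: [543.5, -254.6, 314.3]
tcp_rot: [-2.62, -1.732, -0.001]
ft_force: [-0.4, 0.4, 0.7]
finger_gap: 0.5
```

```bash
cat > gp.py <<'E'
from h import *
def centre(a,rf=95,rn=75,h=12.5,off=3.0):
    n=np.array([-np.sin(a),np.cos(a)]);d=np.array([np.cos(a),np.sin(a)]);H=np.array([54,217])
    if a>=0: C=H+rf*d+off*n; return C-[h,0]
    C=H+rn*d+off*n; return C+[h,0]
if __name__=='__main__':
    o=sensors.get_obs();l=loc();print(l,o['ft_force'].round(1))
    for a in np.arange(1.275,-.62,-.1):
        c=centre(a); print(round(a,2),c.round(1),'shift y,z cm',((c[0]-l[0])/10).round(2),((l[2]-c[1])/10).round(2))
E
python3 gp.py
```

```text
[ 65.6  -1.2 303.3] [-0.4  0.4  0.7]
1.27 [ 66.3 308.7] shift y,z cm 0.07 -0.54
1.17 [ 75.4 305.8] shift y,z cm 0.98 -0.25
1.07 [ 84.1 302. ] shift y,z cm 1.85 0.13
0.97 [ 92.3 297.3] shift y,z cm 2.67 0.6
0.87 [100.1 291.8] shift y,z cm 3.45 1.15
0.77 [107.3 285.6] shift y,z cm 4.17 1.77
0.67 [113.8 278.7] shift y,z cm 4.82 2.46
0.57 [119.6 271.2] shift y,z cm 5.4 3.21
0.47 [124.6 263.1] shift y,z cm 5.9 4.02
0.37 [128.8 254.6] shift y,z cm 6.32 4.87
0.27 [132.1 245.7] shift y,z cm 6.65 5.76
0.17 [134.5 236.5] shift y,z cm 6.89 6.68
0.07 [136.  227.1] shift y,z cm 7.04 7.62
-0.03 [141.6 218.1] shift y,z cm 7.6 8.52
-0.13 [141.3 210.6] shift y,z cm 7.57 9.27
-0.23 [140.3 203.2] shift y,z cm 7.47 10.01
-0.33 [138.5 195.9] shift y,z cm 7.29 10.74
-0.43 [136.1 188.8] shift y,z cm 7.05 11.45
-0.53 [132.9 182. ] shift y,z cm 6.73 12.13
```

>>> carry_out:
  rows:
    - [[0,0,0],[0,0.5,0],0]
    - [[0,0,0],[0,1,0],0]
    - [[0,0,0],[0,1.5,0],0]
    - [[0,0,0],[0,1.9,0.1],0]
    - [[0,0,0],[0,2.3,0.4],0]
    - [[0,0,0],[0,2.7,0.6],0]
    - [[0,0,0],[0,3.1,0.9],0]
    - [[0,0,0],[0,3.5,1.2],0]
    - [[0,0,0],[0,3.85,1.5],0]
    - [[0,0,0],[0,4.2,1.8],0]

```text
clock: 3.58
tcp_pos: [583.1, -271.5, 296.7]
tcp_rot: [2.619, 1.732, 0.002]
ft_force: [-1.8, 0.8, 2.3]
finger_gap: 0.7
```

```bash
python3 gp.py; python3 - <<'E'
from h import *
c=snap('scene','s2');snap('wrist','w2')
a=cv2.imread('pics/s2.png');b=cv2.imread('pics/w2.png')
cv2.imwrite('pics/s2b.png',cv2.resize(np.hstack([a[0:260,40:340],b[60:320,100:400]]),None,fx=1.3,fy=1.3))
E
```

```text
[108.6  -1.2 285.7] [-1.8  0.8  2.3]
1.27 [ 66.3 308.7] shift y,z cm -4.23 -2.3
1.17 [ 75.4 305.8] shift y,z cm -3.32 -2.01
1.07 [ 84.1 302. ] shift y,z cm -2.45 -1.63
0.97 [ 92.3 297.3] shift y,z cm -1.63 -1.16
0.87 [100.1 291.8] shift y,z cm -0.85 -0.61
0.77 [107.3 285.6] shift y,z cm -0.13 0.01
0.67 [113.8 278.7] shift y,z cm 0.52 0.7
0.57 [119.6 271.2] shift y,z cm 1.1 1.45
0.47 [124.6 263.1] shift y,z cm 1.6 2.26
0.37 [128.8 254.6] shift y,z cm 2.02 3.11
0.27 [132.1 245.7] shift y,z cm 2.35 4.0
0.17 [134.5 236.5] shift y,z cm 2.59 4.92
0.07 [136.  227.1] shift y,z cm 2.74 5.86
-0.03 [141.6 218.1] shift y,z cm 3.3 6.76
-0.13 [141.3 210.6] shift y,z cm 3.27 7.51
-0.23 [140.3 203.2] shift y,z cm 3.17 8.25
-0.33 [138.5 195.9] shift y,z cm 2.99 8.98
-0.43 [136.1 188.8] shift y,z cm 2.75 9.69
-0.53 [132.9 182. ] shift y,z cm 2.43 10.37
```

View pics/s2b.png

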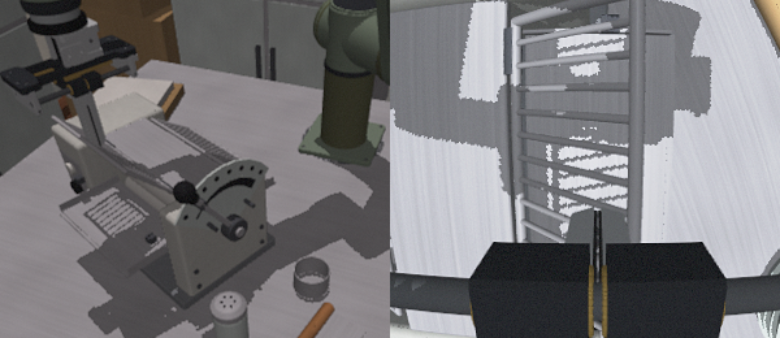

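The scene shows the finger on the guard (guard now near (110,150), about 45° up). The wrist view shows the tip at (598,215) resting on the grille inside its free edge at x≈637. I'll continue down the arc.

>>> carry_out:
  rows:
    - [[0,0,0],[0,0.3,0.4],0]
    - [[0,0,0],[0,0.6,0.8],0]
    - [[0,0,0],[0,1.0,1.3],0]
    - [[0,0,0],[0,1.3,1.8],0]
    - [[0,0,0],[0,1.6,2.3],0]
    - [[0,0,0],[0,1.9,2.8],0]
    - [[0,0,0],[0,2.1,3.3],0]
    - [[0,0,0],[0,2.25,3.8],0]
    - [[0,0,0],[0,2.4,4.3],0]
    - [[0,0,0],[0,2.5,4.8],0]

```text
clock: 4.52
tcp_pos: [606.4, -281.3, 247.3]
tcp_rot: [2.62, 1.732, 0.002]
ft_force: [1.1, -0.2, 2.4]
finger_gap: 0.5
```

```bash
python3 gp.py|(head -1;tail -8)
```

```text
[133.9  -1.1 236.3] [ 1.1 -0.2  2.4]
```

>>> carry_out:
  rows:
    - [[0,0,0],[0,0.1,0.6],0]
    - [[0,0,0],[0,0.1,1.2],0]
    - [[0,0,0],[0,0.1,1.8],0]
    - [[0,0,0],[0,0.1,2.4],0]
    - [[0,0,0],[0,0,3.0],0]
    - [[0,0,0],[0,-0.1,3.6],0]
    - [[0,0,0],[0,-0.2,4.1],0]
    - [[0,0,0],[0,-0.3,4.6],0]
    - [[0,0,0],[0,-0.4,5.0],0]
    - [[0,0,0],[0,-0.4,5.2],0]

```text
clock: 5.35
tcp_pos: [601.6, -279.1, 194.1]
tcp_rot: [-2.619, -1.732, 0.0]
ft_force: [-1.1, 0.5, 1.9]
finger_gap: 0.5
```

>>> carry_out:
  rows:
    - [[0,0,0],[0,0,0.2],0]
    - [[0,0,0],[0,0,0.4],0]
    - [[0,0,0],[0,0,0.5],0]
    - [[0,0,0],[0,0,0.6],0]
    - [[0,0,0],[0,0,0.6],0]

```text
clock: 5.77
tcp_pos: [601.6, -279.0, 187.9]
tcp_rot: [-2.619, -1.732, 0.0]
ft_force: [-0.5, -0.4, 0.5]
finger_gap: 0.6
```

```bash
python3 gp.py|head -1; python3 - <<'E'
from h import *
print(sensors.get_obs()['ft_force'])
E
```

```text
[128.6  -0.9 176.9] [-0.5 -0.4  0.5]
[-0.50388196 -0.36011424  0.50206111]
```

>>> carry_out:
  rows:
    - [[0,0,0],[0,0,0.1],0]
    - [[0,0,0],[0,0,0.2],0]
    - [[0,0,0],[0,0,0.3],0]
    - [[0,0,0],[0,0,0.3],0]

```text
clock: 6.1
tcp_pos: [601.6, -279.0, 184.7]
tcp_rot: [-2.619, -1.732, 0.0]
ft_force: [-0.7, 0.5, 2.2]
finger_gap: 0.5
```

>>> carry_out:
  rows:
    - [[0,0,0],[0,0,0.1],0]
    - [[0,0,0],[0,0,0.2],0]
    - [[0,0,0],[0,0,0.3],0]
    - [[0,0,0],[0,0,0.3],0]

```text
clock: 6.43
tcp_pos: [601.5, -279.0, 181.4]
tcp_rot: [-2.618, -1.731, 0.0]
ft_force: [-0.3, -0.3, 1.0]
finger_gap: 0.3
```

>>> carry_out:
  rows:
    - [[0,0,0],[0,0,0.1],0]
    - [[0,0,0],[0,0,0.2],0]
    - [[0,0,0],[0,0,0.3],0]
    - [[0,0,0],[0,0,0.3],0]

```text
clock: 6.77
tcp_pos: [602.3, -279.4, 180.0]
tcp_rot: [-2.62, -1.733, -0.002]
ft_force: [0.4, -0.1, 6.4]
finger_gap: 0.5
```

```bash
python3 - <<'E'
from h import *
print(loc(),sensors.get_obs()['ft_force'])
c=snap('scene','s3');snap('wrist','w3');snap('top','t3')
a=cv2.imread('pics/s3.png');b=cv2.imread('pics/w3.png')
cv2.imwrite('pics/s3b.png',cv2.resize(np.hstack([a[0:260,40:340],b[60:320,100:400]]),None,fx=1.3,fy=1.3))
E
```

```text
[129.4  -0.9 169. ] [ 0.39315827 -0.08606344  6.39193586]
```

View pics/s3b.png

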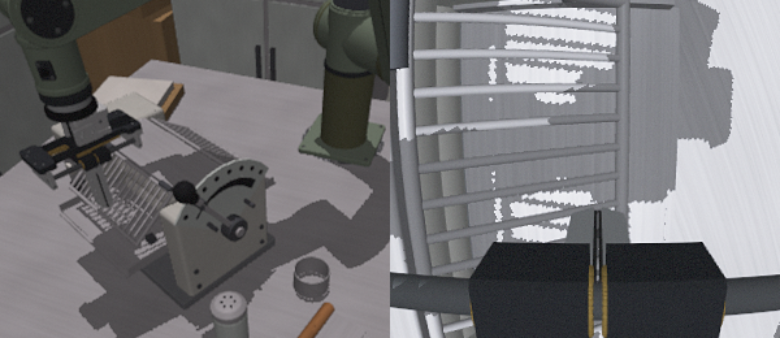

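Fz is rising, so the guard seems to be at its stop, with the finger near the free edge. I'll press a little more to confirm.

>>> carry_out:
  rows:
    - [[0,0,0],[0,0,0.1],0]
    - [[0,0,0],[0,0,0.2],0]
    - [[0,0,0],[0,0,0.3],0]
    - [[0,0,0],[0,0,0.3],0]

```text
clock: 7.25
tcp_pos: [603.4, -280.0, 179.0]
tcp_rot: [2.618, 1.731, 0.004]
ft_force: [-0.5, 0.7, 7.4]
finger_gap: 0.5
```

>>> carry_out:
  rows:
    - [[0,0,0],[0,-0.1,0.2],0]
    - [[0,0,0],[0,-0.2,0.4],0]
    - [[0,0,0],[0,-0.3,0.6],0]
    - [[0,0,0],[0,-0.3,0.7],0]
    - [[0,0,0],[0,-0.3,0.7],0]

```text
clock: 7.67
tcp_pos: [604.1, -280.3, 178.3]
tcp_rot: [2.61, 1.726, 0.012]
ft_force: [-0.5, 1.7, 17.7]
finger_gap: 0.6
```

```bash
python3 - <<'E'
from h import *
print(loc(),sensors.get_obs()['ft_force'])
E
```

```text
[131.4  -1.1 167.3] [-0.47322751  1.66487933 17.66860013]
```

At 17.7 N with no further movement, it's on the stop. I'll lift clear and look.

>>> carry_out:
  rows:
    - [[0,0,0],[0,0,-1],0]
    - [[0,0,0],[0,0,-4],0]
    - [[0,0,0],[0,0,-8],0]
    - [[0,0,0],[0,0,-12],0]
    - [[0,0,0],[0,0,-16],0]
    - [[0,0,0],[1,0.5,-18],0]
    - [[0,0,0],[5,0.8,-18],0]
    - [[0,0,0],[9,1,-18],0]
    - [[0,0,0],[13,1.2,-18],0]
    - [[0,0,0],[17,1.4,-18],0]

```text
clock: 8.5
tcp_pos: [681.2, -126.9, 357.5]
tcp_rot: [2.612, 1.726, 0.011]
ft_force: [0.5, -0.3, 0.1]
finger_gap: 0.7
```

```bash
python3 - <<'E'
from h import *
print(loc(),sensors.get_obs()['ft_force'],delta((140,197,350)))
snap('scene','s4');snap('wrist','w4');snap('top','t4')
a=cv2.imread('pics/s4.png');b=cv2.imread('pics/t4.png')
cv2.imwrite('pics/s4b.png',np.hstack([cv2.resize(a[50:250,50:250],(400,400)),cv2.resize(b[130:330,290:490],(400,400))]))
E
```

```text
[142.3 170.2 346.5] [ 0.52301074 -0.33222316  0.06162343] (array([ 0.8,  0. , -0.1]), array([ 2.68, -0.23, -0.35]))
```

View pics/s4b.png

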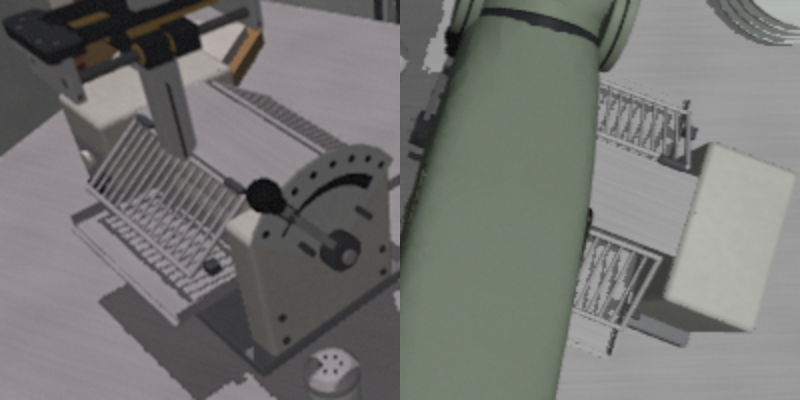

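```bash
python3 - <<'E'
from h import *
c=load('s4')
ex=np.array([np.cos(q[2]),np.sin(q[2]),0]);ey=np.array([-ex[1],ex[0],0])
for u,y in(((94,143.5),-111),((147.5,187.5),111)):
    o,d=ray(c,*u);p0=S(q,(0,y,0)); P=o+d*((p0-o)@ey)/(d@ey); x=(P-p0)@ex; z=P[2]
    print(x,z,np.hypot(x-54,z-217),np.arctan2(z-217,x-54)+.61)
    print('pred',proj(c,S(q,(54+110*np.cos(.61),y,217-110*np.sin(.61)))))
print(delta((140,198,276)))
E
```

```text
140.68988224675886 156.47622634657876 105.72730423692587 0.0005071684579601721
pred [ 93.03486378 144.94049453]
136.91728516691504 154.73290412156257 103.69410498473879 -0.03411161222106096
pred [144.7638593  189.46006609]
(array([0.7, 0. , 0.3]), array([ 2.59, -0.27,  6.99]))
```

>>> carry_out:
  rows:
    - [[0.8,0,0],[2.8,-0.2,0],0]
    - [[0.8,0,0],[2.8,-0.2,0],0]
    - [[0.8,0,0],[2.8,-0.2,2],0]
    - [[0.8,0,0],[2.8,-0.2,4],0]
    - [[0.8,0,0],[2.8,-0.2,6],0]
    - [[0.8,0,0],[2.8,-0.2,7.1],0]
    - [[0.8,0,0],[2.8,-0.2,7.1],0]

```text
clock: 9.23
tcp_pos: [689.0, -99.9, 281.2]
tcp_rot: [-2.612, -1.734, 0.011]
ft_force: [0.5, -0.3, 0.3]
finger_gap: 0.6
```

```bash
python3 - <<'E'
from h import *
print(loc(),sensors.get_obs()['ft_force'],delta((-27.3,198,286)))
snap('scene','s5');snap('wrist','w5')
a=cv2.imread('pics/s5.png');b=cv2.imread('pics/w5.png')
cv2.imwrite('pics/s5b.png',cv2.resize(np.hstack([a[0:260,40:340],b[60:320,100:400]]),None,fx=1.3,fy=1.3))
E
```

```text
[138.9 198.2 270.2] [ 0.52665368 -0.30646006  0.27447919] (array([-0.5,  0.1,  0.2]), array([  0.03, -16.63,  -1.42]))
```

View pics/s5b.png

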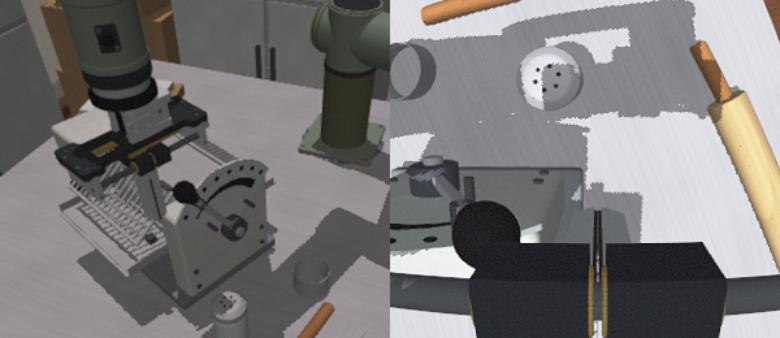

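The guard measures 0.00 and -0.03 rad at its two corners: down. The wrist view shows the knob at (487,235), to the sheeter's -x side of the finger, and the finger clear of the plate. The shaker at (550,75) is untouched. Now the lever push.

>>> carry_out:
  rows:
    - [[0,0,0],[0,-1,0],0]
    - [[0,0,0],[0,-1.8,0],0]
    - [[0,0,0],[0,-2.4,0],0]
    - [[0,0,0],[0,-3.2,0],0]
    - [[0,0,0],[0,-4,0],0]
    - [[0,0,0],[0,-5,0],0]
    - [[0,0,0],[0,-6,-0.3],0]
    - [[0,0,0],[0,-7,-0.6],0]
    - [[0,0,0],[0,-8,-1.0],0]
    - [[0,0,0],[0,-9,-1.2],0]

```text
clock: 10.17
tcp_pos: [619.1, -69.3, 313.5]
tcp_rot: [2.592, 1.719, 0.037]
ft_force: [13.3, -4.9, 27.5]
finger_gap: 0.5
```

```bash
python3 - <<'E'
from h import *
print(loc(),sensors.get_obs()['ft_force'],delta((-27.3,198,289)))
snap('scene','s6');snap('wrist','w6')
a=cv2.imread('pics/s6.png');b=cv2.imread('pics/w6.png')
cv2.imwrite('pics/s6b.png',cv2.resize(np.hstack([a[0:260,40:340],b[60:320,100:400]]),None,fx=1.3,fy=1.3))
E
```

```text
[ 62.7 198.9 302.5] [13.27521467 -4.93358095 27.52421629] (array([ 2.2, -0.2,  0.1]), array([-0.08, -9.04,  1.  ]))
```

View pics/s6b.png

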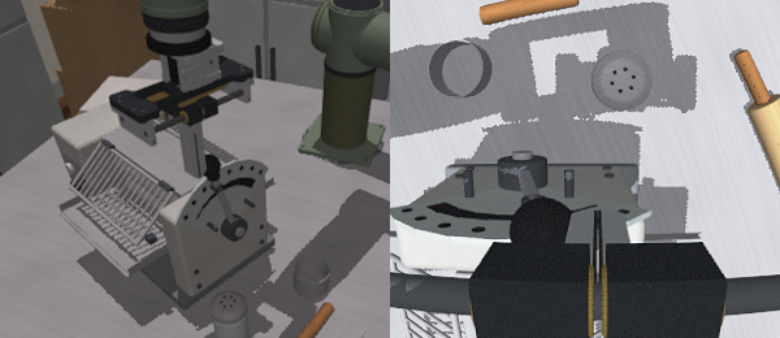

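Fz reads 27 N and the tip has ridden up, so I'll pause and measure the lever.

```bash
cat >> h.py <<'E'
ex=np.array([np.cos(q[2]),np.sin(q[2]),0]);ey=np.array([-ex[1],ex[0],0])
def plane(c,u,v,yl):
    o,d=ray(c,u,v);p0=S(q,(0,yl,0)); P=o+d*((p0-o)@ey)/(d@ey); r=P-p0; return np.array([r@ex,P[2]])
E
python3 - <<'E'
from h import *
c=load('s6')
im=cv2.imread('pics/s6.png')[60:200,150:270]; im=cv2.resize(cv2.convertScaleAbs(im,alpha=1.5),None,fx=5,fy=4.2,interpolation=cv2.INTER_NEAREST); cv2.imwrite('pics/s6z.png',im)
for n,l in(('tip-x',(50.2,199,302.5)),('tip+x',(75.2,199,302.5)),('tipfront',(50.2,207,302.5))): print(n,proj(c,S(q,l)))
I=c['img'].astype(int);m=(I.max(2)<40).astype(np.uint8);m[:,:185]=0;m[:,225:]=0;m[:100]=0;m[150:]=0
n,lab,st,ce=cv2.connectedComponentsWithStats(m)
for i in range(1,n):
    if st[i,4]>30: print(st[i],ce[i]); x=plane(c,*ce[i],196);print(x,np.hypot(x[0],x[1]-153.5),np.arctan2(x[0],x[1]-153.5)+.875)
E
```

```text
tip-x [196.06230792 131.76410932]
tip+x [185.62182204 137.66790569]
tipfront [198.78900951 133.54013712]
[197 119  12  21 185] [202.92432432 128.87567568]
[ 31.40415014 297.67147114] 147.55213904799376 1.0894747670801754
[210 137  15   9  56] [217.78571429 140.89285714]
[ -1.91469915 249.57268449] 96.0917622837489 0.8550729445338412
```

View pics/s6z.png

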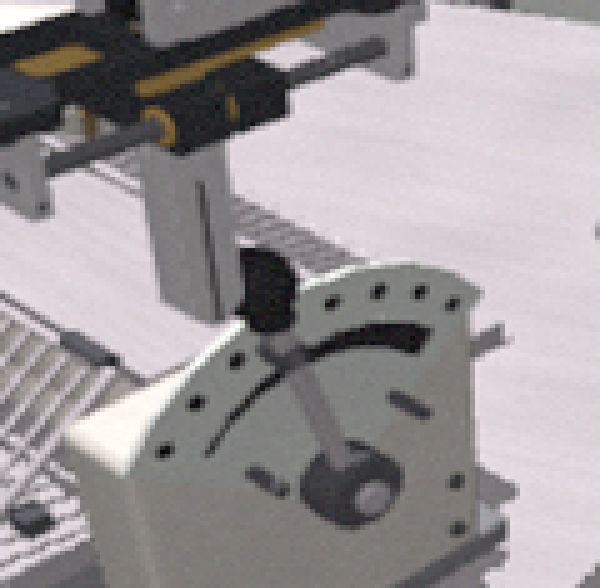

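The lever is at about 1.09 rad. The finger face stuck to the rising knob by friction and was carried up. I'll back off, re-seat the finger lower, then follow the knob's arc.

>>> carry_out:
  rows:
    - [[1,0,0],[0,0.5,0],0]
    - [[2,0,0],[0,1.2,0],0]
    - [[2,0,0],[0,1.2,0.6],0]
    - [[2,0,0],[0,1.2,1.2],0]
    - [[2,0,0],[0,1.2,1.2],0]

```text
clock: 10.68
tcp_pos: [627.2, -72.8, 299.0]
tcp_rot: [-2.614, -1.735, 0.001]
ft_force: [0.0, -0.1, 0.4]
finger_gap: 0.7
```

```bash
python3 - <<'E'
from h import *
print(loc(),sensors.get_obs()['ft_force'],delta((62.5,198,292)))
for a in (1.09,1.0,.9,.8,.7,.6,.5):
    b=a-.875; print(a,(155*np.sin(b)+29.5).round(1),(153.5+155*np.cos(b)).round(1))
E
```

```text
[ 71.5 198.9 288. ] [ 0.0303509  -0.10244658  0.42348457] (array([-0.2, -0.1,  0.2]), array([-0.09, -0.9 , -0.4 ]))
1.09 62.6 304.9
1.0 48.8 307.3
0.9 33.4 308.5
0.8 17.9 308.1
0.7 2.5 306.1
0.6 -12.6 302.7
0.5 -27.3 297.7
```

>>> carry_out:
  rows:
    - [[0,0,0],[0,-0.8,0],0]
    - [[0,0,0],[0,-1.5,-0.1],0]
    - [[0,0,0],[0,-2.2,-0.2],0]
    - [[0,0,0],[0,-3,-0.3],0]
    - [[0,0,0],[0,-3.8,-0.4],0]
    - [[0,0,0],[0,-4.6,-0.4],0]
    - [[0,0,0],[0,-5.3,-0.3],0]
    - [[0,0,0],[0,-6,-0.3],0]
    - [[0,0,0],[0,-6.6,-0.2],0]
    - [[0,0,0],[0,-7.2,-0.1],0]

```text
clock: 11.52
tcp_pos: [561.9, -45.1, 301.9]
tcp_rot: [-2.617, -1.738, -0.004]
ft_force: [4.9, -1.9, 4.5]
finger_gap: 0.6
```

```bash
python3 - <<'E'
from h import *
print(loc(),sensors.get_obs()['ft_force'],delta((-27.3,198,287)))
E
```

```text
[  0.5 198.8 290.9] [ 4.94637037 -1.87819892  4.48686002] (array([ 0.1, -0.1,  0.2]), array([-0.08, -2.78,  0.39]))
```

>>> carry_out:
  rows:
    - [[0,0,0],[0,-0.4,0.05],0]
    - [[0,0,0],[0,-0.8,0.1],0]
    - [[0,0,0],[0,-1.2,0.2],0]
    - [[0,0,0],[0,-1.6,0.3],0]
    - [[0,0,0],[0,-1.9,0.4],0]
    - [[0,0,0],[0,-2.1,0.5],0]
    - [[0,0,0],[0,-2.1,0.5],0]

```text
clock: 12.1
tcp_pos: [541.8, -36.7, 296.5]
tcp_rot: [-2.616, -1.737, -0.003]
ft_force: [2.6, -0.9, 2.1]
finger_gap: 0.6
```

```bash
cat > lev.py <<'E'
import sys
from h import *
tag=sys.argv[1]
print(loc(),sensors.get_obs()['ft_force'],delta((-27.3,198,287)))
c=snap('scene',tag);snap('wrist','w'+tag)
im=cv2.imread(f'pics/{tag}.png')[100:210,160:260]; im=cv2.resize(cv2.convertScaleAbs(im,alpha=1.5),None,fx=5,fy=5,interpolation=cv2.INTER_NEAREST)
for k in range(8):
    a=.25*k-.875; u=proj(c,S(q,(106*np.sin(a),179,153.5+106*np.cos(a)))); cv2.circle(im,tuple(int(v) for v in ((u-[160,100]+.5)*5)),10,(0,0,255),1)
for a,co in((.5,(0,255,0)),):
    b=a-.875
    P=[proj(c,S(q,(r*np.sin(b),196,153.5+r*np.cos(b)))) for r in(0,155)]
    P=[tuple(int(v) for v in((u-[160,100]+.5)*5)) for u in P]; cv2.line(im,P[0],P[1],co,1); cv2.circle(im,P[1],22,co,1)
cv2.imwrite(f'pics/{tag}z.png',im)
I=c['img'].astype(int);m=(I.max(2)<45).astype(np.uint8);m[:,:185]=0;m[:,260:]=0;m[:85]=0;m[150:]=0
n,lab,st,ce=cv2.connectedComponentsWithStats(m)
for i in range(1,n):
    if st[i,4]>60: print(st[i],ce[i]); x=plane(c,*ce[i],196);print(x,np.hypot(x[0],x[1]-153.5),np.arctan2(x[0],x[1]-153.5)+.875)
E
python3 lev.py s7
```

```text
[-21.3 198.8 285.5] [ 2.61319655 -0.85458532  2.14517984] (array([ 0. , -0.1,  0.2]), array([-0.07, -0.6 , -0.15]))
[231 103  11  21 155] [235.46451613 111.90322581]
[-55.3165638 294.2024528] 151.18565558518006 0.500416435039369
[204 137  22  13  77] [215.66233766 142.22077922]
[  3.96020894 249.46311313] 96.04479338372838 0.9162446299895975
```

View pics/s7z.png

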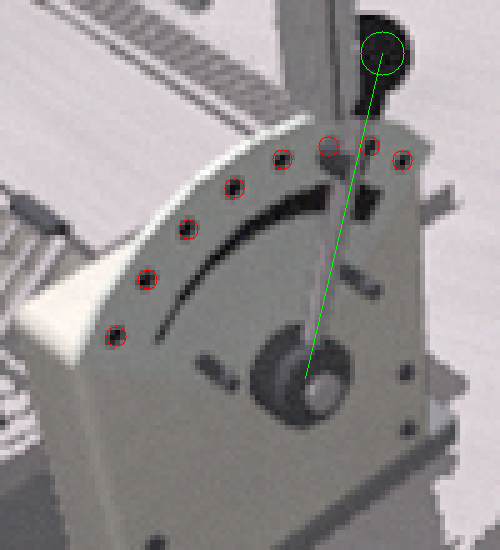

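The zoom shows the knob, partly hidden by the finger, still short of the green 0.50 prediction: right edge at 411 against about 427. I'll push about 4 mm more, then back off for a clear measurement.

>>> carry_out:
  rows:
    - [[0,0,0],[0,-0.2,0],0]
    - [[0,0,0],[0,-0.4,0],0]
    - [[0,0,0],[0,-0.5,0],0]
    - [[0,0,0],[0,-0.5,0],0]
    - [[0,0,0],[0,-0.5,0],0]

```text
clock: 12.62
tcp_pos: [536.8, -34.6, 295.1]
tcp_rot: [-2.615, -1.736, -0.0]
ft_force: [4.0, -1.3, -2.5]
finger_gap: 0.6
```

```bash
python3 -c "
from h import *
print(loc(),sensors.get_obs()['ft_force'])"
```

```text
[-26.7 198.7 284.1] [ 3.98013286 -1.27933781 -2.53469753]
```

>>> carry_out:
  rows:
    - [[0,0,0],[0,1,0],0]
    - [[0,0,0],[0,3,0],0]
    - [[0,0,0],[0,5,0],0]
    - [[0,0,0],[0,7,0],0]
    - [[0,0,0],[0,7,0],0]

```text
clock: 13.03
tcp_pos: [602.5, -62.9, 293.6]
tcp_rot: [-2.614, -1.733, 0.003]
ft_force: [-0.2, 0.1, -1.5]
finger_gap: 0.6
```

```bash
python3 lev.py s8
```

```text
[ 44.9 198.4 282.6] [-0.18676803  0.05691189 -1.47132131] (array([-0.3, -0.1,  0.1]), array([-0.02, -7.22, -0.4 ]))
[185  85  31  19 317] [200.63091483  92.29968454]
[ 25.88046418 374.68356469] 222.69254076718224 0.9914793341495762
[228 103  16  20 225] [235.35111111 111.84      ]
[-55.01291997 294.50193752] 151.35378339643708 0.5030074941085547
[204 137  23  13  82] [216.25609756 142.02439024]
[  2.36897075 249.06515516] 95.59451293471183 0.8997839882477227
```

View pics/s8z.png

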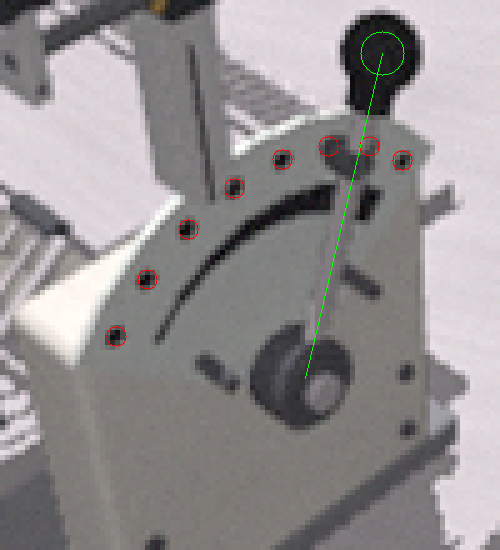

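The knob's visible disc, centred at about (380,52), lies on the 0.50 prediction at (382,54). Finger contact geometry also gives 0.504. I'll withdraw clear and check from the top camera too.

>>> carry_out:
  rows:
    - [[0,0,0],[0,0,-3],0]
    - [[0,0,0],[0,0,-6],0]
    - [[0,0,0],[0,0,-10],0]
    - [[0,0,0],[-2,-1,-13],0]
    - [[0,0,0],[-6,-2,-13],0]
    - [[0,0,0],[-10,-3,-13],0]
    - [[0,0,0],[-14,-4,-13],0]
    - [[0,0,0],[-18,-6,-13],0]
    - [[0,0,0],[-22,-8,-13],0]
    - [[0,0,0],[-26,-10,-13],0]

```text
clock: 13.97
tcp_pos: [412.5, -256.5, 424.1]
tcp_rot: [-2.61, -1.734, 0.004]
ft_force: [0.8, 0.1, -0.9]
finger_gap: 0.3
```

>>> carry_out:
  rows:
    - [[0,0,0],[-4,-2,0],0]
    - [[0,0,0],[-8,-4,0],0]
    - [[0,0,0],[-12,-6,0],0]
    - [[0,0,0],[-16,-8,0],0]
    - [[0,0,0],[-20,-9,0],0]
    - [[0,0,0],[-22,-9,0],0]
    - [[0,0,0],[-22,-9,0],0]

```text
clock: 14.55
tcp_pos: [240.5, -426.7, 423.3]
tcp_rot: [-2.614, -1.724, 0.006]
ft_force: [-0.2, 0.3, -0.8]
finger_gap: 0.4
```

```bash
python3 - <<'E'
from h import *
o=sensors.get_obs();print(loc(),o['clock'],o['ft_force'])
cs=snap('scene','s9');ct=snap('top','t9')
a=cv2.imread('pics/s9.png');b=cv2.imread('pics/t9.png')
for n,c in(('s',cs),('t',ct)):
    I=c['img'].astype(int);m=(I.max(2)<40).astype(np.uint8);p=proj(c,S(q,(155*np.sin(-.375),196,153.5+155*np.cos(-.375)))).astype(int)
    mm=np.zeros_like(m);mm[p[1]-14:p[1]+10,p[0]-14:p[0]+14]=m[p[1]-14:p[1]+10,p[0]-14:p[0]+14]
    k=max(cv2.findContours(mm,0,1)[0],key=cv2.contourArea);u,r=cv2.minEnclosingCircle(k);x=plane(c,*u,196);print(n,p,u,r,x,np.arctan2(x[0],x[1]-153.5)+.875)
for nm,im0,im1 in(('t',load('top0')['img'],ct['img']),('s',load('scene0')['img'],cs['img'])):
    pass
cv2.imwrite('pics/s9b.png',np.hstack([cv2.resize(a[50:290,50:350],(400,320)),cv2.resize(b[110:350,190:490],(400,320))]))
a0=cv2.imread('pics/top0.png')
for nm,(u,v) in dict(shaker=(282,157),cutter=(250,223),scraper=(224,186)).items():
    d=lambda z:cv2.cvtColor(z,cv2.COLOR_BGR2GRAY)[v-32:v+32,u-32:u+32].astype(np.float32)
    print(nm,cv2.phaseCorrelate(d(a0),d(b)))
E
```

```text
[-145.9 -278.1  412.3] 14.55 [-0.21360107  0.27354519 -0.75957569]
s [235 110] (234.81817626953125, 111.40908813476562) 8.991026878356934 [-53.60985761 296.21754174] 0.5156717891564304
t [298 204] (299.258056640625, 203.2016143798828) 8.451723098754883 [-66.09005765 351.0653463 ] 0.5521795590680882
shaker ((0.10243259193805088, 0.049461396412812775), 0.7471763985231519)
cutter ((0.10543252989754137, -0.1024022567470908), 0.8570507927797735)
scraper ((-0.006116115357258423, 0.03135889575829154), 0.9897436366882175)
```

View pics/s9b.png

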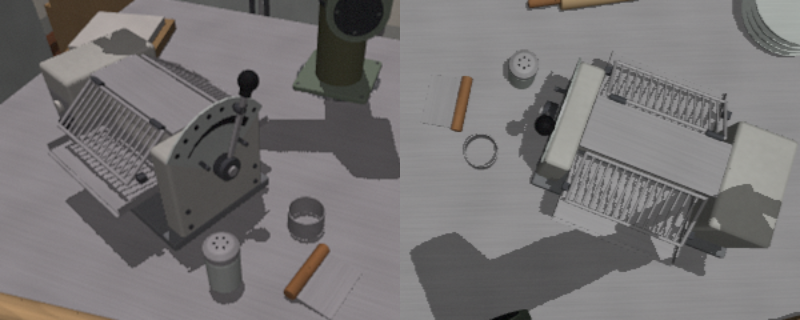

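The lever stands near its third hole, the guard lies on its rests, and the loose items show under 0.15 px shift. The top ray meets the lever plane at a grazing angle, so I'll check it at the known knob height instead.

```bash
python3 - <<'E'
from h import *
for n,tag,a0 in(('t','t9',.5),('s','s9',.5),('t','top0',1.465),('s','scene0',1.465)):
    c=load(tag);I=c['img'].astype(float).max(2);b=a0-.875
    p=proj(c,S(q,(155*np.sin(b),196,153.5+155*np.cos(b))))
    x0,y0=int(p[0])-15,int(p[1])-15; G=I[y0:y0+31,x0:x0+31]
    for th in(40,60):
        m=(G<th).astype(np.uint8); D=cv2.distanceTransform(cv2.copyMakeBorder(m,1,1,1,1,cv2.BORDER_CONSTANT),cv2.DIST_L2,5)[1:-1,1:-1]
        yy,xx=np.where(D>D.max()-.7); u=(xx.mean()+x0,yy.mean()+y0)
        P=onz(c,*u,153.5+155*np.cos(b)); d=P-S(q,(0,0,0))
        print(n,tag,th,D.max().round(1),'px',np.round(u,1),'pred',p.round(1),'on-z local x,y',(d@ex).round(1),(d@ey).round(1),'ang',np.arcsin((d@ex)/155).round(3)+.875,'| plane ang',(np.arctan2(*(plane(c,*u,196)-[0,153.5]))+.875).round(3))
c=load('s9')
im=cv2.imread('pics/s9.png')[90:200,170:270]; cv2.imwrite('pics/s9z.png',cv2.resize(cv2.convertScaleAbs(im,alpha=1.5),None,fx=5,fy=5,interpolation=cv2.INTER_CUBIC))
E
```

```text
t t9 40 7.2 px [298.3 203.3] pred [298.3 204.1] on-z local x,y -55.2 196.5 ang 0.511 | plane ang 0.483
t t9 60 7.6 px [297.8 203.4] pred [298.3 204.1] on-z local x,y -55.7 197.5 ang 0.507 | plane ang 0.362
s s9 40 7.2 px [235.5 110.5] pred [235.9 110.1] on-z local x,y -55.3 196.3 ang 0.51 | plane ang 0.506
s s9 60 7.6 px [235.5 110. ] pred [235.9 110.1] on-z local x,y -56.6 195.0 ang 0.501 | plane ang 0.509
t top0 40 6.6 px [319.4 147.8] pred [319.4 147.8] on-z local x,y 86.3 195.9 ang 1.4649999999999999 | plane ang 1.446
t top0 60 7.0 px [319.4 147.8] pred [319.4 147.8] on-z local x,y 86.3 195.9 ang 1.4649999999999999 | plane ang 1.446
s scene0 40 8.0 px [181.8 147.6] pred [181.5 148.2] on-z local x,y 84.8 195.0 ang 1.454 | plane ang 1.457
s scene0 60 8.4 px [181.5 147.5] pred [181.5 148.2] on-z local x,y 85.0 194.3 ang 1.455 | plane ang 1.458
```

View pics/s9z.png

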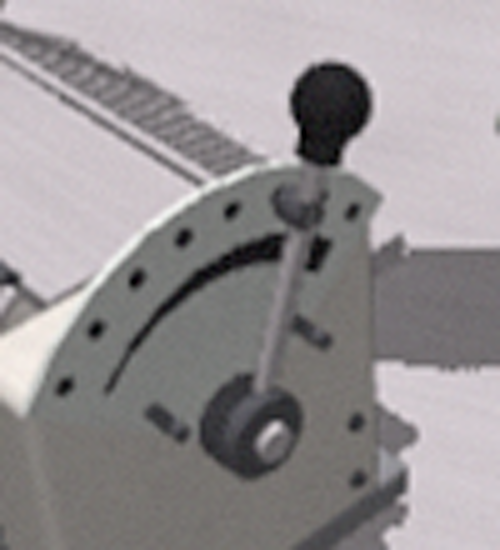

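Both cameras now give 0.50–0.51 rad. The guard pressed up solid at 17.7 N and measured down. I'm handing in.

```bash
python3 - <<'E'
from h import *
print(manip.finish_job(), sensors.get_obs()['clock'])
E
```

```text
the job is handed in; nothing more can be done
the job is handed in; nothing more can be done
```

I pushed the guard down first, then the lever, both with the shut fingertips, and handed the job in about 14.6 s into the run (limit 56 s).

- **Guard:** it stopped against its rests under 17.7 N. Two corner measurements from the scene camera, taken after I lifted off, gave 0.00 and -0.03 rad. The later pictures showed it still down, but I did not measure it again.
- **Lever:** it stands at the third hole. Both cameras gave 0.50–0.51 rad with the knob at its known height, and the finger's last contact position gave 0.504. Casting the top camera's ray onto the lever's plane gave 0.36–0.55 rad. I set those aside because that ray meets the plane at a grazing angle.
- **Shaker, cutter and scraper:** each shifted less than 0.15 px between the first and last top pictures.

**Problem on the way:** on the first lever push the finger stuck to the rising knob and was carried up, with about 27 N of vertical force. I backed off, set the finger lower and finished the push at about 5–7 N.

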